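Refit the priming knob of a detergent dosing unit and hold it pressed

TASK

One of the two detergent dosing units has lost its priming knob: pick up the loose pointer knob (the one with a bar grip and a nose), turn it so that its keyed bore matches the D-shaped shaft, push it fully home on that shaft, and press it down against the spring to prime the pump. Keep hold of the knob and keep it pressed down: the program finishes while still pressing, nothing is let go. Leave the knob on the other unit unpressed and do not push the round spare knob, the bottle, the brush or the mug about.

Things in the scene. Friction and masses are not known exactly. Their poses are not given: they have to be found in the camera images.
- knob: Loose black pointer knob, 60 g, upright on the worktop, bore down. Origin: centre of its underside; z up, x towards the nose. Fluted skirt 50 mm across, z 0-20 mm; nose to 36 mm from the axis along +x. Bar grip on top: 46 mm (x) by 14 mm (y), z 20-44 mm, white line on its nose half. Blind D bore: radius 11 mm, flat 6 mm from the axis on the nose side, 16 mm deep.
- pointer (a point): Near the tip of the knob's nose: 34 mm from the knob's axis along its +x, 14 mm above its underside; axes as the knob's. The knob goes on only with the nose over the flat of the shaft.
- shaft_tip (a point): Centre of the top end of the bare upright aluminium D-shaft: 20 mm across, flat 5 mm from the axis, edges chamfered. z up, x from the axis out through the flat. 111 mm above the worktop at rest, 26 mm above its panel; a dark stop finger low on it reaches 30 mm out on the flat's side. Knob fully home: underside 16 mm below this point. It can turn, stiffly (0.12 N m).
- press (a joint): How far the bare shaft is pressed down, m: 0 at rest, 0.006 at its stop. Spring return: about 5 N to start moving, 9 N at 0.004, 11 N at 0.006.
- bare_unit: Fixed grey dosing unit with the bare shaft: 186 mm (x) by 156 mm (y), top panel 85 mm high. Origin: centre of its underside. The shaft's axis is at x = -45 mm, y = 0.
- fitted_unit: Fixed twin unit, same size, with its own pointer knob fitted at x = -45 mm, y = 0, top of that knob 139 mm above the worktop. Origin: centre of its underside.
- fitted_knob (a joint): How far the knob of the twin unit is pressed down, m: 0 at rest, 0.006 at its stop. To be left alone.
- round_knob: Bystander: loose round black knob without bar or nose, 44 mm diameter, 24 mm high. Origin: centre of its underside.
- rinse_bottle: Bystander: white plastic bottle, 54 mm diameter, 150 mm high, standing behind, between the units. Origin: centre of its underside.
- dish_brush: Bystander: white dish brush 190 mm long lying along its x. Origin: under its middle.
- cup: Bystander: white mug, 76 mm diameter, 80 mm high, handle on its +y side. Origin: centre of its underside.
Mind the look-alikes: they are no part of the job. What is shaped like the knob but yellow is not meant.

How it is judged:
On the way:
1. the pointer knob is lifted clear of the worktop (height (world z) of knob above 0.05 m), for 0.1 s.
At the end, for the whole second after the job is handed in: Knob fully home on the bare shaft (underside 13.5 mm or more below its top, axes within 4 mm, nose over the flat within 0.25 rad, upright within 0.15 rad, still), fingers pressing it with over 3 N, shaft more than 4 mm down, through the last second (value of joint press above 0.004 m and contact force between the fingers and knob above 3 N and z of knob in the frame of shaft_tip below -0.0135 m and horizontal distance between knob and shaft_tip below 0.004 m and angle between the x axis of knob and the x axis of shaft_tip, either way round below 0.25 rad and x of pointer in the frame of shaft_tip above 0.02 m and angle between knob's own z axis and vertical below 0.15 rad and linear speed of knob below 0.02 m/s); the arm keeps its last pose, push and grip.
It fails at once if the round spare knob is pushed more than 40 mm from its place (distance of round_knob from where it was at the start of the episode above 0.04 m).
It fails at once if the white bottle is pushed more than 40 mm from its place (distance of rinse_bottle from where it was at the start of the episode above 0.04 m).
It fails at once if the dish brush is pushed more than 40 mm from its place (distance of dish_brush from where it was at the start of the episode above 0.04 m).
It fails at once if the mug is pushed more than 40 mm from its place (distance of cup from where it was at the start of the episode above 0.04 m).
It fails at once if the knob already fitted on the other unit is pressed in by more than 3 mm (value of joint fitted_knob above 0.003 m).
It also fails if it takes over 38 s, if anything falls off the work surface, if the arm or the gripper's body presses on something with over 40 N, if the wrist force passes 120 N, or if a joint passes its speed limit or range.

ROBOT

A 7-joint arm with a two-finger parallel gripper is mounted at the origin on the work surface. World frame = base frame: x ahead of the robot, y to its left, z up, the work surface at z = 0. Lengths are in m, angles in rad, forces in N, time in s.
With the tool pointing down it reaches from about 0.35 to 0.775 m from the base axis. Payload 3.1 kg.
Tool frame: the origin (TCP) lies midway between the tips of the shut fingers; the grasp point (between the pads) lies 19 mm behind it (manip.tcp_to_grasp is the distance from the TCP to the grasp point, in m); z points along the fingers, y is the line along which they close (so a half turn about z gives the same grasp; the last joint's range is limited). The gripper opens to 85 mm and grips with 20 to 120 N. Pads are 22 mm wide; open, the fingers measure 114 mm over their backs; the gripper's body (76 mm by 85 mm) begins 54 mm behind the grasp point. The pads swing forward as they close: fully open they stand 13 mm farther back than shut.
Start: joints at [1.285, 0.311, 0.014, 1.512, -0.004, 1.319, -0.027], TCP at [0.133, -0.534, 0.231] pointing down, gripper open.
Joint ranges: [-2.7, 2.7], [-0.3, 1.91], [-1.27, 1.3], [0.12, 2.57], [-1.44, 4.58], [0.2, 2.03], [-3.05, 3.05]. Speed limits (rad/s): [2.79, 2.79, 3.14, 3.14, 3.14, 3.14, 3.14].

INTERFACE

Orientations are given as [roll, pitch, yaw] about the fixed x, y, z axes, in that order (R = Rz(yaw) Ry(pitch) Rx(roll)).
In Python, from plant import manip gives the robot as it stands.
- The arm moves only by the tool move_arm, never from a script. Its arguments are lists of equal length, an entry for each row: "rot": the turn, a rotation vector about the tool's x, y, z each as a share of pi rad, from -1 to 1, a list of three; "linear": the shift along the tool's x, y, z each as a share of 0.2 m, from -1 to 1, a list of three; "jaw": the closure, from 0 (fully open) to 1 (shut). In form: {"rot": [[ax, ay, az], ...], "linear": [[dx, dy, dz], ...], "jaw": [jaw, ...]}. A call has 1 to 20 rows; each row is the pose to reach, as a shift and turn from the pose commanded when the call began, along the tool's axes at that moment, turning the shorter way round; what a row does not reach only later rows make up. A row lasts 1/12 s, in which the tool goes at most 41.7 mm and 7.16 degrees, less where a joint would pass 70% of its speed; a pose out of reach is approached as far as the arm can. A call with a number of a shift or a turn outside -1 to 1 is refused whole. A call with a gripper value outside its range is refused whole. The fingers move at their own pace and stop on an object; "squeeze" is the grip in N (left out, the last holds). Time passes only in rows, so rows that repeat a pose let the fingers close. It gives the time, the measured TCP pose, the force, the opening and the grip force at its end, in the units of the state.
- manip.state(): the state, without advancing time (a new reading comes with each control period).
- manip.read_camera(name): name is "scene" or "top" or "wrist"; returns (picture, depth): 400x640x3 uint8, blue, green, red; 400x640 float32, m along the optical axis (not along the pixel's ray), 0 where there is no reading.
- manip.camera_params(name): a dict with "K" (3x3 intrinsics, pixels), "pose" (4x4, takes a point from camera to world coordinates). Camera axes: x right, y down, z forward; pixel columns grow to the right and rows downward; lengths in m; the calibration is good to about 2 mm. A picture is of the moment at which its call begins: read the wrist's pose just before it. camera_params takes no time and is no camera call; for the wrist camera it gives the pose at the moment of the call.
- manip.finish_job(): hands the job in; it is judged then, once.
The state is a dict: "t": time; "joints": joint angles; "joint_velocities": joint speeds; "joint_efforts": joint torques, N m; "position": TCP position; "eef_rot": TCP orientation; "force": force on the tool from outside, world axes, zero at the start; "wrist_torque": the same for the moment, N m; "width": opening from 0.0 (shut) to 1.0 (fully open); "finger_force": force on a finger pad.
Only numpy, scipy, OpenCV 4.12 (cv2) and the standard library are available. Lean on these libraries where they do the work, as an engineer would, in place of code of your own. Each camera call takes 0.05 s, during which the arm holds its last target. There are 200 camera calls.

## Working session

There is one attempt and no reset: what is moved stays moved. The work goes in short steps, Python scripts to look and compute and a tool call to move; the robot and the scene stay as the last step left them, time stands still between calls to the robot, and variables do not carry over. Pictures are saved under pics/ and viewed, at most 10 in all, crops included, and the job is handed in when it is done.

Besides the shell and the picture viewer there is one more tool, called after "Call:" by a JSON object that holds its "api" and its "payload", one argument or row to a line. move_arm: Moves the arm, as the interface text tells. Its arguments: {"type":"object","properties":{"rot":{"type":"array"},"linear":{"type":"array"},"jaw":{"type":"array"},"squeeze":{"type":"number"}},"required":["rot","linear","jaw"]}

```bash
ls; mkdir -p pics; python3 - <<'E'
from plant import manip
import cv2,numpy as np
print(manip.state())
for n in ["scene","top"]:
    p,d=manip.read_camera(n); cv2.imwrite(f"pics/{n}0.png",p); np.savez(f"{n}0.npz",p=p,d=d)
    c=manip.camera_params(n); print(n,np.round(c["K"],1).tolist(),np.round(c["pose"],3).tolist())
E
```

```text
pics
{'t': 0.0, 'joints': array([ 1.28530817,  0.31171699,  0.01396838,  1.51305556, -0.0043758 ,
        1.31919865, -0.02721173]), 'joint_velocities': array([-0.0003206 ,  0.00023117,  0.00061856, -0.00024872, -0.00171041,
       -0.00069725,  0.00123945]), 'joint_efforts': array([ 1.95383104e-04, -3.79916382e+01,  1.46181202e-01, -2.30593783e+01,
        1.24487965e-02,  1.35561882e-02, -1.26247139e-05]), 'position': array([ 0.13259859, -0.5330257 ,  0.2302264 ]), 'eef_rot': array([-3.13924716e+00,  1.12279954e-04,  2.43881880e-01]), 'force': array([-0.38767865,  0.21676691,  0.57948503]), 'wrist_torque': array([ 0.01590655, -0.03684337,  0.06973107]), 'finger_force': 0.0, 'width': 1.0018758771151839}
scene [[427.2, 0.0, 317.1], [0.0, 427.2, 199.0], [0.0, 0.0, 1.0]] [[0.871, 0.285, -0.401, 0.966], [0.491, -0.489, 0.721, -0.764], [0.01, -0.825, -0.566, 0.679], [0.0, 0.0, 0.0, 1.0]]
top [[375.6, 0.0, 319.0], [0.0, 375.6, 199.1], [0.0, 0.0, 1.0]] [[-0.029, -0.991, 0.131, 0.432], [-1.0, 0.028, -0.009, 0.001], [0.005, -0.132, -0.991, 1.029], [0.0, 0.0, 0.0, 1.0]]
```

View pics/top0.png

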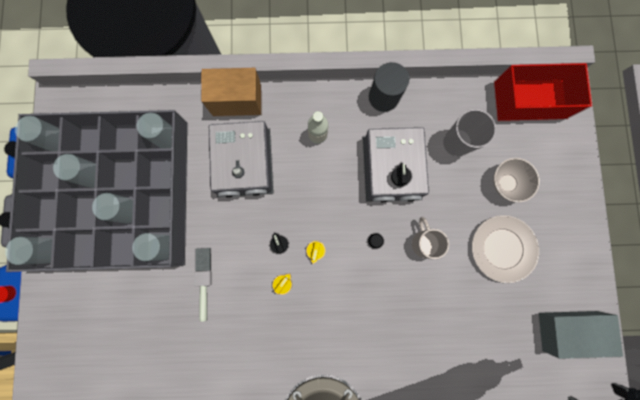

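View pics/scene0.png

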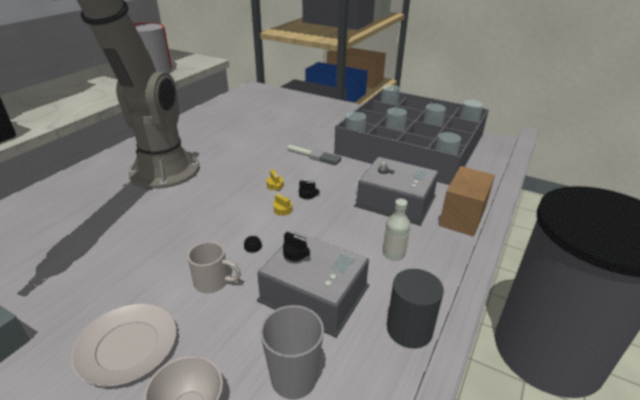

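Top view: loose knob at about (279,243), bare shaft at about (237,171), fitted knob at about (402,174), round knob at (376,241), yellow decoys at (316,251) and (283,285). The scene view agrees with this.

```bash
cat > h.py <<'E'
import numpy as np,cv2
from plant import manip
from scipy.spatial.transform import Rotation as R
def ray(c,uv,z):
    "cast pixels onto plane height z"
    uv=np.atleast_2d(uv).astype(float); K=c["K"];P=np.array(c["pose"])
    d=np.c_[(uv-[K[0][2],K[1][2]])/[K[0][0],K[1][1]],np.ones(len(uv))]@P[:3,:3].T
    return P[:3,3]+d*((z-P[2,3])/d[:,2])[:,None]
def proj(c,X):
    P=np.array(c["pose"]);q=(np.atleast_2d(X)-P[:3,3])@P[:3,:3]@np.array(c["K"]).T
    return q[:,:2]/q[:,2:]
def dep(c,d):
    "world point per pixel"
    v,u=np.mgrid[:d.shape[0],:d.shape[1]];K=c["K"];P=np.array(c["pose"])
    q=np.stack([(u-K[0][2])/K[0][0]*d,(v-K[1][2])/K[1][1]*d,d],-1)
    return q@P[:3,:3].T+P[:3,3]
E
python3 - <<'E'
from h import *
f=np.load("top0.npz");p,d=f["p"],f["d"];c=manip.camera_params("top")
W=dep(c,d)
g=p.max(2)
def roi(m,u0,u1,v0,v1):
    k=np.zeros_like(m);k[v0:v1,u0:u1]=m[v0:v1,u0:u1];return k
k=roi(g<50,262,296,228,258);v,u=np.nonzero(k);print("knob px",len(u),u.mean(),v.mean(),"z",np.percentile(W[k][:,2],[5,50,95]),ray(c,[u.mean(),v.mean()],.02), u.min(),u.max(),v.min(),v.max())
m=roi((W[...,2]>.1),225,250,155,185);print("shaft",m.sum(),np.median(W[m],0),ray(c,[237,167],.111))
for n,(a,b,e,f2) in dict(bare=(190,285,110,205),fit=(350,440,115,210)).items():
    m=roi((abs(W[...,2]-.085)<.008),a,b,e,f2).astype(np.uint8);m=cv2.morphologyEx(m,cv2.MORPH_OPEN,np.ones((5,5)))
    v,u=np.nonzero(m);X=ray(c,np.c_[u,v],.085)[:,:2].astype(np.float32);r=cv2.minAreaRect(X);print(n,r)
for n,uv,z in [("round",(376,240),.012),("fitknob",(402,174),.12),("bottle",(317,128),.05),("y1",(316,251),.02),("y2",(283,285),.02),("brush",(203,285),0.01)]: print(n,ray(c,uv,z)[0].round(3))
E
python3 -c "
from plant import manip;import numpy as np
c=manip.camera_params('wrist');print(np.round(c['K'],1).tolist(),np.round(c['pose'],3).tolist())"
```

```text
knob px 187 278.9197860962567 244.54545454545453 z [0.01734266 0.02058257 0.04467929] [[0.44644195 0.1027038  0.02      ]] 271 287 234 252
shaft 47 [0.62976264 0.19542766 0.1089136 ] [[0.63979132 0.19502155 0.111     ]]
bare ((0.6749285459518433, 0.19723635911941528), (0.17774291336536407, 0.1485215723514557), 2.3349616527557373)
fit ((0.6489707827568054, -0.21276545524597168), (0.17766793072223663, 0.14786316454410553), 0.30249324440956116)
round [ 0.451 -0.158  0.012]
fitknob [ 0.609 -0.213  0.12 ]
bottle [ 0.755 -0.007  0.05 ]
y1 [0.427 0.004 0.02 ]
y2 [0.341 0.094 0.02 ]
brush [0.346 0.306 0.01 ]
[[306.8, 0.0, 315.1], [0.0, 306.8, 202.0], [0.0, 0.0, 1.0]] [[0.242, -0.917, -0.318, 0.214], [-0.97, -0.229, -0.077, -0.514], [-0.002, 0.328, -0.945, 0.373], [0.0, 0.0, 0.0, 1.0]]
```

```bash
cat >> h.py <<'E'
def plan(p,yaw):
    "row numbers (rot,linear) from present pose to tool-down pose at p with yaw"
    s=manip.state();A=R.from_euler("xyz",s["eef_rot"]);B=R.from_euler("xyz",[np.pi,0,yaw])
    print("rot",((A.inv()*B).as_rotvec()/np.pi).round(4),"lin",(A.inv().apply(np.array(p)-s["position"])/.2).round(4),"t",s["t"],"q7",s["joints"][6])
E
python3 -c "
from h import *
plan([.40,-.25,.26],.244);plan([.5,.14,.26],.244)"
```

```text
rot [-0.0007  0.     -0.    ] lin [ 1.6391 -1.051  -0.1463] t 0.1 q7 -0.027205970663077127
rot [-0.0007  0.     -0.    ] lin [ 2.5952 -2.8226 -0.1427] t 0.1 q7 -0.027205970663077127
```

Call:
{"api": "move_arm", "payload": {
  "rot": [
    [0,0,0],
    [0,0,0],
    [0,0,0],
    [0,0,0],
    [0,0,0],
    [0,0,0]
  ],
  "linear": [
    [1,-0.75,-0.15],
    [1,-0.75,-0.15],
    [1,-0.75,-0.15],
    [1,-0.75,-0.15],
    [1,-0.75,-0.15],
    [1,-0.75,-0.15]
  ],
  "jaw": [0,0,0,0,0,0]
}}

```text
t: 0.6
position: [0.2902, -0.3392, 0.261]
eef_rot: [-3.141, 0.0, 0.244]
force: [1.0, -1.0, 0.0]
width: 1.003
finger_force: 0.0
```

Call:
{"api": "move_arm", "payload": {
  "rot": [
    [0,0,0],
    [0,0,0],
    [0,0,0],
    [0,0,0],
    [0,0,0],
    [0,0,0],
    [0,0,0]
  ],
  "linear": [
    [0.8,-1,0],
    [0.8,-1,0],
    [0.8,-1,0],
    [0.8,-1,0],
    [0.8,-1,0],
    [0.8,-1,0],
    [0.8,-1,0]
  ],
  "jaw": [0,0,0,0,0,0,0]
}}

```text
t: 1.18
position: [0.3989, -0.0997, 0.2613]
eef_rot: [-3.138, -0.003, 0.257]
force: [-0.3, -0.3, 0.9]
width: 0.999
finger_force: 0.0
```

Call:
{"api": "move_arm", "payload": {
  "rot": [
    [0,0,0],
    [0,0,0],
    [0,0,0],
    [0,0,0],
    [0,0,0],
    [0,0,0],
    [0,0,0],
    [0,0,0]
  ],
  "linear": [
    [0.8,-1,0],
    [0.8,-1,0],
    [0.8,-1,0],
    [0.8,-1,0],
    [0.8,-1,0],
    [0.8,-1,0],
    [0.8,-1,0],
    [0.8,-1,0]
  ],
  "jaw": [0,0,0,0,0,0,0,0]
}}

```text
t: 1.85
position: [0.5031, 0.1281, 0.2603]
eef_rot: [-3.139, 0.001, 0.251]
force: [-0.5, -0.9, 0.4]
width: 0.998
finger_force: 0.0
```

```bash
python3 - <<'E'
from h import *
s=manip.state();print(s["t"],s["position"],s["eef_rot"],s["joints"])
c=manip.camera_params("wrist");p,d=manip.read_camera("wrist");np.savez("w1.npz",p=p,d=d,K=c["K"],pose=c["pose"]);cv2.imwrite("pics/w1.png",p)
E
```

```text
1.85 [0.50309368 0.12809742 0.26027151] [-3.13854182e+00  1.16691513e-03  2.51250658e-01] [ 0.2367353   0.29849476 -0.66746752  1.52095715  0.1829679   1.38725491
 -1.76229728]
```

View pics/w1.png

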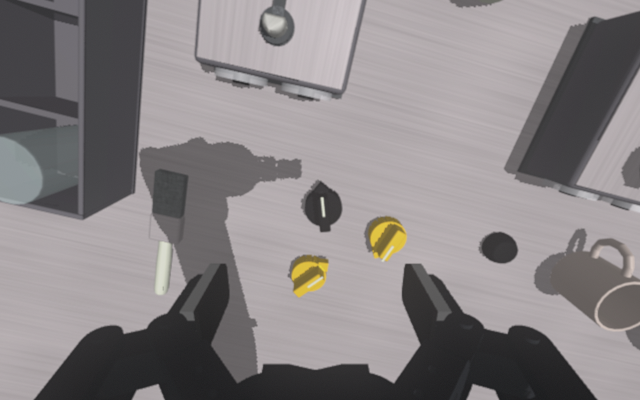

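Wrist view: knob at about (322,206) with its nose at (320,184). The D-shaft is at about (277,25), with its dark stop finger pointing up towards (280,3). Next I'll measure both directions.

```bash
python3 - <<'E'
from h import *
f=np.load("w1.npz");p,d=f["p"],f["d"];c=dict(K=f["K"],pose=f["pose"]);W=dep(c,d);g=p.max(2);print(proj(c,[[.447,.103,.02],[.63,.195,.111]]))
def pca(X):
    m=X.mean(0);u,s,v=np.linalg.svd(X-m,full_matrices=False);return m,np.degrees(np.arctan2(v[0,1],v[0,0])),s/np.sqrt(len(X))
roi=np.zeros(g.shape,bool);roi[175:240,298:348]=1
bar=roi&(W[...,2]>.036);print("bar n",bar.sum(),"z",np.percentile(W[bar][:,2],[5,50,95]),pca(W[bar][:,:2]))
X=W[roi&(g<90)&(W[...,2]>.005)]
sk=W[roi&(W[...,2]>.008)&(W[...,2]<.026)];print("skirt",cv2.minEnclosingCircle(sk[:,:2].astype(np.float32)),pca(sk[:,:2]))
r=np.hypot(*(sk[:,:2]-W[bar][:,:2].mean(0)).T);q=sk[r>.028];print("nose",len(q),q.mean(0))
v,u=np.nonzero(roi&(p.min(2)>120)&(W[...,2]>.03));print("line",len(u),u.mean() if len(u) else 0,v.mean() if len(u) else 0)
roi[:]=0;roi[0:60,240:320]=1
top=roi&(W[...,2]>.105);print("shaft",top.sum(),np.percentile(W[top][:,2],[5,50,95]),W[top].mean(0),cv2.minEnclosingCircle(W[top][:,:2].astype(np.float32)))
X=W[top];print("radii by angle"); o=np.array([.630,.195])
fg=roi&(g<90)&(W[...,2]>.086)&(W[...,2]<.105);print("finger",fg.sum(),W[fg].mean(0),pca(W[fg][:,:2]))
cr=np.hstack([cv2.resize(p[0:60,240:320],(400,300),interpolation=cv2.INTER_CUBIC),cv2.resize(p[175:235,282:362],(400,300),interpolation=cv2.INTER_CUBIC)]);cv2.imwrite("pics/w1c.png",cr)
E
```

```text
[[322.49687557 209.97037708]
 [274.55402837  24.85827366]]
bar n 402 z [0.04144582 0.0435227  0.04558927] (array([0.45655345, 0.10530568]), np.float64(-161.51777964368955), array([0.03048664, 0.00391906]))
skirt ((0.45469167828559875, 0.1041196659207344), 0.02990398369729519) (array([0.45497486, 0.10473235]), np.float64(-150.61764831581854), array([0.01463453, 0.01430139]))
nose 59 [0.43273754 0.09720622 0.01943689]
line 73 322.986301369863 205.986301369863
shaft 438 [0.10722636 0.11037559 0.11262062] [0.62928991 0.19442343 0.12332955] ((0.6110125780105591, 0.17648708820343018), 0.03942401707172394)
radii by angle
finger 108 [0.6250942  0.20302395 0.09244303] (array([0.6250942 , 0.20302395]), np.float64(-104.42561814291875), array([0.00716716, 0.00293005]))
```

View pics/w1c.png

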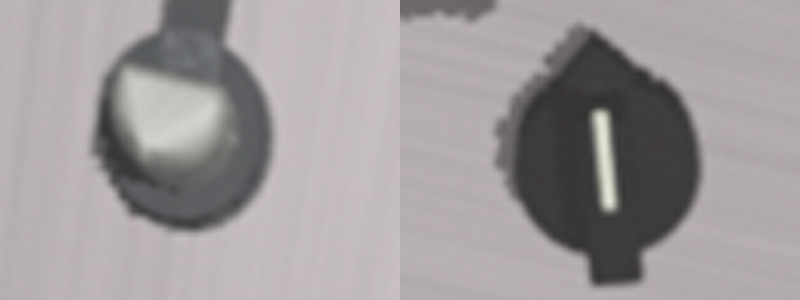

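The crop shows the flat's edge running from (264.4,13.6) to (284.4,17.6), with the finger leaving above it. On the knob, the white line runs from (323.6,217) to (321.8,197.4) and the nose tip is at (320,182).

```bash
python3 - <<'E'
from h import *
f=np.load("w1.npz");p,d=f["p"],f["d"];c=dict(K=f["K"],pose=f["pose"]);W=dep(c,d);g=p.max(2)
an=lambda a,b:np.degrees(np.arctan2(*(b-a)[1::-1]))
roi=np.zeros(g.shape,bool);roi[175:240,298:348]=1
v,u=np.nonzero(roi&(p.min(2)>120)&(W[...,2]>.036));
X=ray(c,np.c_[u,v],.044)[:,:2].astype(np.float32);print("line",cv2.minAreaRect(X),X.mean(0))
bar=roi&(W[...,2]>.038)&(W[...,2]<.05);v,u=np.nonzero(bar);X=ray(c,np.c_[u,v],.044)[:,:2].astype(np.float32)
X=X[np.hypot(*(X-np.median(X,0)).T)<.035];print("bar",len(X),cv2.minAreaRect(X),X.mean(0))
a=ray(c,[[322,206],[320,182]],.02);print("nose tip",a[1])
a=ray(c,[[323.6,217],[321.8,197.4]],.044);print("line ends",a,an(a[0],a[1]))
a=ray(c,[[264.4,13.6],[284.4,17.6]],.111);print("flat edge",a,an(a[0],a[1])+90)
E
```

```text
line ((0.4603484570980072, 0.11035637557506561), (0.08203936368227005, 0.05846298485994339), 9.404189109802246) [0.4607154  0.10649461]
bar 379 ((0.45058488845825195, 0.10335561633110046), (0.04648986831307411, 0.013821246102452278), 20.31972885131836) [0.4510818  0.10353301]
nose tip [0.48349301 0.11602306 0.02      ]
line ends [[0.44684279 0.10200338 0.044     ]
 [0.47140592 0.11084861 0.044     ]] 19.80404933403787
flat edge [[0.6359736  0.20486919 0.111     ]
 [0.63725653 0.18815645 0.111     ]] 4.38964582663867
```

```bash
python3 -c "
from h import *
plan([.4506,.1034,.10],.354);plan([.4506,.1034,.0225],.354)"
```

```text
rot [-0.0001  0.0006 -0.0341] lin [-0.279   0.0403  0.8019] t 1.9 q7 -1.7618182923889008
rot [-0.0001  0.0006 -0.0341] lin [-0.2782  0.0405  1.1894] t 1.9 q7 -1.7618182923889008
```

Call:
{"api": "move_arm", "payload": {
  "rot": [
    [0,0,-0.034],
    [0,0,-0.034],
    [0,0,-0.034],
    [0,0,-0.034],
    [0,0,-0.034],
    [0,0,-0.034],
    [0,0,-0.034]
  ],
  "linear": [
    [-0.279,0.04,0.5],
    [-0.279,0.04,0.8],
    [-0.279,0.04,0.8],
    [-0.279,0.04,0.8],
    [-0.279,0.04,0.8],
    [-0.279,0.04,0.8],
    [-0.279,0.04,0.8]
  ],
  "jaw": [0.4,0.4,0.4,0.4,0.4,0.4,0.4]
}}

```text
t: 2.48
position: [0.4538, 0.1023, 0.1031]
eef_rot: [3.141, -0.004, 0.348]
force: [0.5, -0.1, -0.2]
width: 0.602
finger_force: 0.0
```

```bash
python3 - <<'E'
from h import *
c=manip.camera_params("wrist");p,d=manip.read_camera("wrist");W=dep(c,d);cv2.imwrite("pics/w2.png",p)
m=(W[...,2]>.038)&(W[...,2]<.05)&(np.hypot(W[...,0]-.4506,W[...,1]-.1034)<.035);v,u=np.nonzero(m);X=ray(c,np.c_[u,v],.044)[:,:2].astype(np.float32)
print(len(X),cv2.minAreaRect(X))
print(manip.state()["position"],manip.state()["eef_rot"])
plan([.4506,.1034,.0225],.354)
E
```

```text
1144 ((0.45026886463165283, 0.10378608107566833), (0.04637186601758003, 0.01325247436761856), 20.20668601989746)
[0.45493406 0.10312074 0.10408527] [ 3.14046359 -0.0068531   0.348846  ]
rot [ 0.0004 -0.0022 -0.0016] lin [-0.0227 -0.0092  0.4078] t 2.5333 q7 -1.7030194195322077
```

View pics/w2.png

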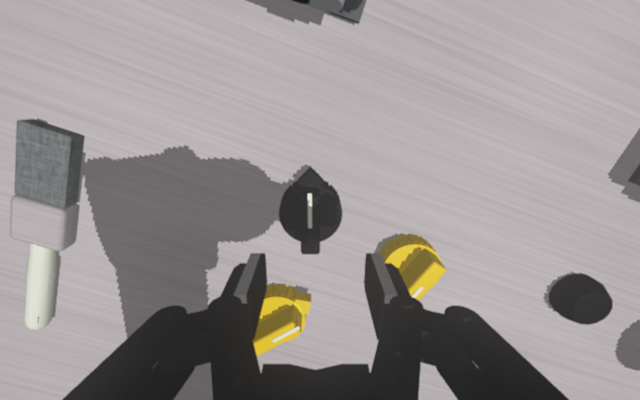

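The knob sits at (310,210), with its bar parallel to the fingers. The refined centre agrees with the first to within 0.5 mm.

Call:
{"api": "move_arm", "payload": {
  "rot": [
    [0,0,-0.002],
    [0,0,-0.002],
    [0,0,-0.002],
    [0,0,-0.002],
    [0,0,-0.002]
  ],
  "linear": [
    [-0.02,-0.005,0.15],
    [-0.02,-0.005,0.3],
    [-0.02,-0.005,0.38],
    [-0.02,-0.005,0.38],
    [-0.02,-0.005,0.38]
  ],
  "jaw": [0.4,0.4,0.4,0.4,0.4]
}}

```text
t: 2.95
position: [0.4498, 0.1033, 0.0269]
eef_rot: [3.141, -0.004, 0.357]
force: [-0.2, 0.5, 0.0]
width: 0.603
finger_force: 0.0
```

```bash
python3 -c "
from h import *
print(manip.state()['position'],manip.state()['eef_rot'])
plan([.4503,.1036,.0225],.354)"
```

```text
[0.44982725 0.10325513 0.02685919] [ 3.14135187 -0.00393042  0.3566163 ]
rot [ 0.0001 -0.0013  0.0008] lin [ 0.0027 -0.0008  0.0218] t 2.95 q7 -1.7863133420093609
```

Call:
{"api": "move_arm", "payload": {
  "rot": [
    [0,-0.001,0],
    [0,-0.001,0],
    [0,-0.001,0],
    [0,-0.001,0],
    [0,-0.001,0],
    [0,-0.001,0],
    [0,-0.001,0],
    [0,-0.001,0]
  ],
  "linear": [
    [0.003,0,0.02],
    [0.003,0,0.02],
    [0.003,0,0.02],
    [0.003,0,0.02],
    [0.003,0,0.02],
    [0.003,0,0.02],
    [0.003,0,0.02],
    [0.003,0,0.02]
  ],
  "jaw": [0.4,1,1,1,1,1,1,1],
  "squeeze": 80
}}

```text
t: 3.62
position: [0.4488, 0.103, 0.0223]
eef_rot: [3.141, 0.001, 0.357]
force: [0.0, -0.8, 4.4]
width: 0.144
finger_force: 79.8
```

```bash
python3 -c "
from h import *
plan([.449,.103,.18],.2);plan([.53,.16,.19],.1)"
```

```text
rot [0.0002 0.0003 0.0499] lin [ 1.000e-04  9.000e-04 -7.887e-01] t 3.6167 q7 -1.7925133517486513
rot [0.0002 0.0002 0.0818] lin [ 0.4791 -0.1246 -0.8392] t 3.6167 q7 -1.7925133517486513
```

Call:
{"api": "move_arm", "payload": {
  "rot": [
    [0,0,0],
    [0,0,0],
    [0,0,0],
    [0,0,0.03],
    [0,0,0.06],
    [0,0,0.08],
    [0,0,0.08],
    [0,0,0.08],
    [0,0,0.08],
    [0,0,0.08]
  ],
  "linear": [
    [0,0,-0.1],
    [0,0,-0.3],
    [0,0,-0.5],
    [0.1,-0.03,-0.7],
    [0.25,-0.06,-0.84],
    [0.4,-0.1,-0.84],
    [0.48,-0.125,-0.84],
    [0.48,-0.125,-0.84],
    [0.48,-0.125,-0.84],
    [0.48,-0.125,-0.84]
  ],
  "jaw": [1,1,1,1,1,1,1,1,1,1]
}}

```text
t: 4.45
position: [0.5282, 0.159, 0.188]
eef_rot: [3.14, 0.006, 0.106]
force: [0.1, -0.6, -0.8]
width: 0.141
finger_force: 78.8
```

```bash
python3 - <<'E'
from h import *
s=manip.state();print(s["position"],s["eef_rot"],s["width"],s["joints"])
c=manip.camera_params("wrist");p,d=manip.read_camera("wrist");np.savez("w3.npz",p=p,d=d,K=c["K"],pose=c["pose"])
T=proj(c,[[.630,.195,.111]])[0];print(T);u,v=T.astype(int);W=dep(c,d)
a=p[max(v-40,0):v+40,u-50:u+50];b=p[150:350,200:440]
print(max(v-40,0),u-50,a.shape);a=cv2.resize(a,None,fx=5,fy=5,interpolation=cv2.INTER_CUBIC);b=cv2.resize(b,(290,242));o=np.zeros((400,790,3),np.uint8);o[:a.shape[0],:500]=a[:400];o[:242,500:]=b;cv2.imwrite("pics/w3.png",o)
E
```

```text
[0.52815487 0.15899493 0.18799966] [3.13959707 0.00563909 0.10577804] 0.14095081059389436 [ 0.13315234  0.41451618 -0.62822943  1.55347077  0.25105921  1.2616213
 -1.99796678]
[274.34860155  60.43841621]
20 224 (80, 100, 3)
```

View pics/w3.png

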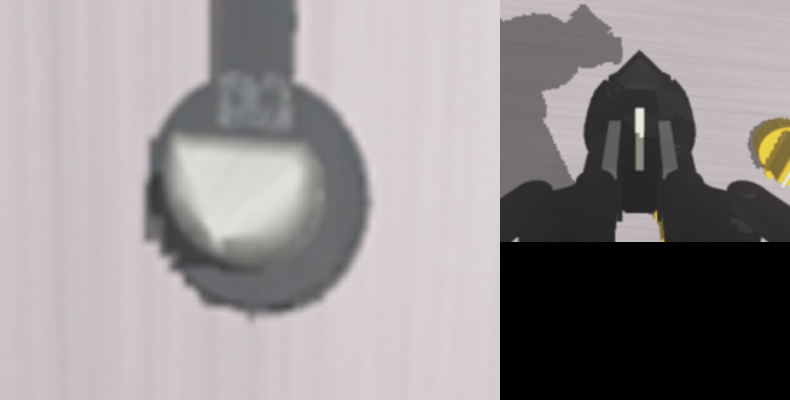

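The knob is held straight, with its nose forward. The shaft crop shows the flat edge from (259,47.6) to (285,48.6), the round rim below it, and the stop finger going straight up.

```bash
python3 - <<'E'
from h import *
f=np.load("w3.npz");p,d=f["p"],f["d"];c=dict(K=f["K"],pose=f["pose"]);W=dep(c,d);g=p.max(2)
roi=np.zeros(g.shape,bool);roi[38:80,250:297]=1
m=roi&(W[...,2]>.104)&(W[...,2]<.118);n,l,st,ce=cv2.connectedComponentsWithStats(m.astype(np.uint8));k=1+st[1:,4].argmax();m=l==k
print("z",np.percentile(W[m][:,2],[5,50,95]),st[k])
ct=max(cv2.findContours(m.astype(np.uint8),0,cv2.CHAIN_APPROX_NONE)[0],key=len)[:,0]
X=ray(c,ct,.109)[:,:2].astype(np.float32);print("enclosing",cv2.minEnclosingCircle(X),"bbox",X.min(0),X.max(0))
# rim: circle LSQ w/o flat side points
q=X[X[:,0]<.632];A=np.c_[2*q,np.ones(len(q))];s=np.linalg.lstsq(A,(q**2).sum(1),rcond=None)[0];print("circ",s[:2],np.sqrt(s[2]+s[0]**2+s[1]**2))
a=ray(c,[[259,47.6],[285,48.6]],.111);print("flat",a,np.degrees(np.arctan2(*(a[1]-a[0])[1::-1]))+90)
# collar
roi[:]=0;roi[15:90,240:310]=1
for nm,uv,z in [("fingL",[[266,20],[266.0,35]],.09),("fingR",[[283.4,20],[283,35]],.09)]:
    a=ray(c,uv,z);print(nm,a,np.degrees(np.arctan2(*(a[0]-a[1])[1::-1])))
print("collar",ray(c,[[275.6,60],[275.6,82.5],[254,60],[297.5,60]],.087))
print("shaft z samples", W[15:90:6,275,2].round(3))
# unit panel edges orient from top pic earlier: 2.3deg
E
```

```text
z [0.1075376  0.11025337 0.1118407 ] [257  46  31  26 656]
enclosing ((0.6330609917640686, 0.1969674527645111), 0.010207220911979675) bbox [0.62339514 0.1870142 ] [0.6384181  0.20685516]
circ [0.63342663 0.19689539] 0.009953480838342476
flat [[0.63647252 0.20527482 0.111     ]
 [0.63766786 0.18861624 0.111     ]] 4.104252918024898
fingL [[0.65634541 0.20496626 0.09      ]
 [0.64719207 0.20448152 0.09      ]] 3.031456944018829
fingR [[0.65761333 0.19310003 0.09      ]
 [0.64844807 0.19272028 0.09      ]] 2.3726104767846796
collar [[0.63230406 0.19721171 0.087     ]
 [0.61717483 0.19625285 0.087     ]
 [0.63065008 0.21271479 0.087     ]
 [0.63398136 0.18149016 0.087     ]]
shaft z samples [0.092 0.092 0.094 0.092 0.093 0.094 0.109 0.112 0.11  0.109 0.092 0.084
 0.085]
```

```bash
python3 - <<'E'
from h import *
f=np.load("w3.npz");p=f["p"];c=dict(K=f["K"],pose=f["pose"]);s=manip.state()
A=R.from_euler("xyz",s["eef_rot"])
for z in (.1837,.1857): 
    t=ray(c,[315.9,193],z)[0]; print("nose tip in tool mm",A.inv().apply(t-s["position"])*1e3)
y=.06;off=.0016
plan([.6332-off*np.cos(y),.197-off*np.sin(y),.158],y); print(s["position"],s["eef_rot"])
E
```

```text
nose tip in tool mm [37.82440198  1.49827695  4.17844322]
nose tip in tool mm [38.45439771  1.49377376  2.17505263]
rot [0.0007 0.0017 0.0144] lin [ 0.5352 -0.1358  0.1472] t 4.5 q7 -1.998027386121211
[0.52816515 0.15872342 0.1880761 ] [3.13941176 0.00531389 0.1053367 ]
```

```bash
python3 -c "
from h import *
plan([.6312,.1984,.150],.06)"
```

```text
rot [0.0007 0.0017 0.0144] lin [ 0.5342 -0.1435  0.1872] t 4.5 q7 -1.998027386121211
```

Call:
{"api": "move_arm", "payload": {
  "rot": [
    [0,0.001,0.014],
    [0,0.001,0.014],
    [0,0.001,0.014],
    [0,0.001,0.014],
    [0,0.001,0.014],
    [0,0.001,0.014],
    [0,0.001,0.014],
    [0,0.001,0.014],
    [0,0.001,0.014]
  ],
  "linear": [
    [0.1,-0.03,0],
    [0.25,-0.07,0],
    [0.4,-0.11,0],
    [0.53,-0.143,0],
    [0.534,-0.143,0.1],
    [0.534,-0.143,0.187],
    [0.534,-0.143,0.187],
    [0.534,-0.143,0.187],
    [0.534,-0.143,0.187]
  ],
  "jaw": [1,1,1,1,1,1,1,1,1]
}}

```text
t: 5.25
position: [0.6325, 0.199, 0.152]
eef_rot: [3.141, -0.001, 0.061]
force: [0.5, 0.9, 0.4]
width: 0.145
finger_force: 78.8
```

```bash
python3 - <<'E'
from h import *
s=manip.state();print(s["position"],s["eef_rot"]);plan([.6312,.1984,.136],.06);plan([.6312,.1984,.112],.06)
c=manip.camera_params("scene");p,d=manip.read_camera("scene");cw=manip.camera_params("wrist");q,_=manip.read_camera("wrist")
u,v=proj(c,[[.63,.197,.12]])[0].astype(int);a=cv2.resize(p[v-35:v+35,u-40:u+40],(400,350),interpolation=cv2.INTER_CUBIC);b=cv2.resize(q[100:300,200:430],(400,350));cv2.imwrite("pics/s4.png",np.hstack([a,b]));print(u,v)
E
```

```text
[0.63245392 0.19895211 0.15203267] [ 3.14053817e+00 -9.40130057e-04  6.12301600e-02]
rot [ 0.0003 -0.0003  0.0004] lin [-0.0065  0.0023  0.0802] t 5.25 q7 -2.072090866644843
rot [ 0.0003 -0.0003  0.0004] lin [-0.0066  0.0022  0.2002] t 5.25 q7 -2.072090866644843
382 160
```

View pics/s4.png

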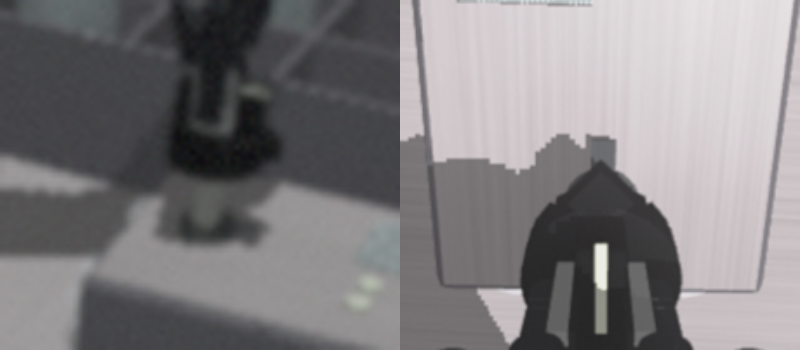

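The nose sits just above the shaft and points along the stop finger: both are at column 600 in the right-hand crop. Now I'll lower it gently.

Call:
{"api": "move_arm", "payload": {
  "rot": [
    [0,0,0],
    [0,0,0],
    [0,0,0],
    [0,0,0],
    [0,0,0],
    [0,0,0],
    [0,0,0],
    [0,0,0]
  ],
  "linear": [
    [-0.006,0.001,0.04],
    [-0.006,0.001,0.07],
    [-0.006,0.001,0.085],
    [-0.006,0.001,0.1],
    [-0.006,0.001,0.115],
    [-0.006,0.001,0.125],
    [-0.006,0.001,0.125],
    [-0.006,0.001,0.125]
  ],
  "jaw": [1,1,1,1,1,1,1,1]
}}

```text
t: 6.02
position: [0.6318, 0.1991, 0.1258]
eef_rot: [3.141, -0.001, 0.061]
force: [1.7, 0.9, -2.0]
width: 0.147
finger_force: 78.9
```

Call:
{"api": "move_arm", "payload": {
  "rot": [
    [0,0,0],
    [0,0,0],
    [0,0,0],
    [0,0,0],
    [0,0,0],
    [0,0,0],
    [0,0,0]
  ],
  "linear": [
    [0,0,0.015],
    [0,0,0.03],
    [0,0,0.045],
    [0,0,0.055],
    [0,0,0.065],
    [0,0,0.07],
    [0,0,0.07]
  ],
  "jaw": [1,1,1,1,1,1,1]
}}

```text
t: 6.6
position: [0.6319, 0.1995, 0.1136]
eef_rot: [3.141, -0.002, 0.062]
force: [-0.5, -0.6, 6.9]
width: 0.144
finger_force: 79.8
```

Call:
{"api": "move_arm", "payload": {
  "rot": [
    [0,0,0],
    [0,0,0],
    [0,0,0],
    [0,0,0],
    [0,0,0],
    [0,0,0]
  ],
  "linear": [
    [0,0,0.005],
    [0,0,0.01],
    [0,0,0.015],
    [0,0,0.02],
    [0,0,0.02],
    [0,0,0.02]
  ],
  "jaw": [1,1,1,1,1,1],
  "squeeze": 110
}}

```text
t: 7.1
position: [0.6319, 0.1994, 0.1113]
eef_rot: [3.141, -0.003, 0.061]
force: [-2.2, -2.1, 12.1]
width: 0.137
finger_force: 111.9
```

Call:
{"api": "move_arm", "payload": {
  "rot": [
    [0,0,0],
    [0,0,0],
    [0,0,0],
    [0,0,0]
  ],
  "linear": [
    [0,0,0.007],
    [0,0,0.015],
    [0,0,0.015],
    [0,0,0.015]
  ],
  "jaw": [1,1,1,1]
}}

```text
t: 7.43
position: [0.6321, 0.1996, 0.1111]
eef_rot: [3.141, -0.004, 0.061]
force: [-4.7, -3.9, 20.7]
width: 0.136
finger_force: 113.4
```

```bash
python3 - <<'E'
from h import *
s=manip.state();print(s["position"],s["eef_rot"],s["force"],s["wrist_torque"],s["joint_velocities"].round(3))
c=manip.camera_params("scene");p,d=manip.read_camera("scene");q,D=manip.read_camera("wrist");cw=manip.camera_params("wrist");W=dep(cw,D)
a=cv2.resize(p[125:195,342:422],(400,350),interpolation=cv2.INTER_CUBIC);b=cv2.resize(q[100:300,200:430],(400,350));cv2.imwrite("pics/s5.png",np.hstack([a,b]))
m=np.zeros(D.shape,bool);m[150:300,230:400]=1;m&=np.hypot(W[...,0]-.66,W[...,1]-.199)<.008;z=W[m][:,2];print("nose z",np.percentile(z,[10,50,90]))
E
```

```text
[0.63208112 0.19957926 0.11114496] [ 3.1406224  -0.00422268  0.06126873] [-4.73635996 -3.87185853 20.71054229] [-0.80485566  1.25007819 -0.00864092] [ 0.001 -0.     0.     0.001 -0.002  0.001  0.   ]
nose z [0.08516237 0.10895183 0.13152163]
```

View pics/s5.png

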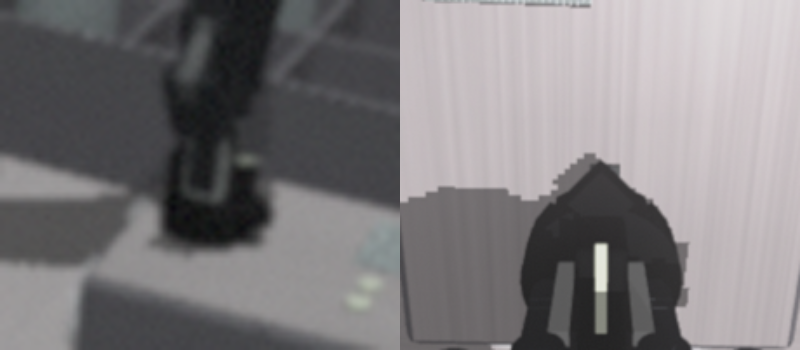

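The knob is down against the panel, with its nose over the finger. Its skirt top is at 0.109 m, as predicted, and the force climbs with no further travel, so it is at the stop.

```bash
python3 -c "
from plant import manip
print(manip.finish_job())"
```

```text
the job is handed in; nothing more can be done
None
```

I fitted the pointer knob on the bare D-shaft with its nose over the flat, pressed it down to the stop with about 20 N and handed the job in at about 7.5 s, still gripped and pressed; I saw no contact with anything else, and the hand-in gave no verdict.

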